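Line up the hand stamps by size

ROBOT

A 7-joint arm with a two-finger parallel gripper is mounted at the origin on the work surface. World frame = base frame: x ahead of the robot, y to its left, z up, the work surface at z = 0. Lengths are in m, angles in rad, forces in N, time in s.
With the tool pointing down it reaches from about 0.425 to 0.925 m from the base axis. Payload 6.8 kg.
Tool frame: the origin (TCP) lies midway between the tips of the shut fingers; the grasp point (between the pads) lies 19 mm behind it; z points along the fingers, y is the line along which they close (so a half turn about z gives the same grasp; the last joint's range is limited). The gripper opens to 88 mm and grips with 3 to 60 N. Pads are 20 mm wide; open, the fingers measure 115 mm over their backs; the gripper's body (75 mm by 178 mm) begins 61 mm behind the grasp point.
Start: joints at [1.028, 0.477, 0.022, 1.555, -0.011, 1.109, -0.083], TCP at [0.284, -0.612, 0.223] pointing down, gripper open.
Joint ranges: [-2.96, 2.96], [-0.34, 2.1], [-1.41, 1.46], [0.24, 2.44], [-1.37, 4.51], [0.17, 1.92], [-2.96, 2.96]. Speed limits (rad/s): [2.39, 2.39, 3.14, 3.14, 3.14, 3.14, 3.14].

INTERFACE

Orientations are given as a unit quaternion [w, x, y, z].
In Python, from workcell import readout, cams, manip gives the robot as it stands.
- The arm moves only by the tool servo_tool, never from a script. Its argument "plan" is a list that holds one entry, the list of rows, each a list of 6 numbers: the shift along the world's x, y, z normalised to -1 to 1, where 1 is 0.4 m, then the turn, a rotation vector about the world's x, y, z normalised to -1 to 1, where 1 is 360 degrees. In form: [[[tx, ty, tz, wx, wy, wz], ...]]. A call has 1 to 10 rows; each row shifts and turns the commanded pose from where the row before left it; what a row does not reach is not made up. A row lasts 1/12 s, in which the tool goes at most 41.7 mm and 7.16 degrees, less where a joint would pass 70% of its speed; a pose out of reach is approached as far as the arm can. A call with a number of a shift or a turn outside -1 to 1 is refused whole. A call with a gripper value outside its range is refused whole. "gripper" is the opening, from 0 (shut) to 1 (fully open), set as the call begins (left out, the last holds). The fingers move at their own pace and stop on an object; "newtons" is the grip in N (left out, the last holds). Time passes only in rows, so rows that do not move let the fingers close. It gives the time, the measured TCP pose, the force, the opening and the grip force at its end, in the units of the state.
- readout.get_state(): the state, without advancing time (a new reading comes with each control period).
- cams.get_image(name): name is "side" or "top" or "wrist"; returns a dict with "img" (400x640x3 uint8, red, green, blue), "fx", "fy", "cx", "cy" (pixels), "k1" (the pictures are not rectified: a ray, as slopes to the right and down, at radius r is drawn at 1 + k1 r^2 times it, then the intrinsics apply), "world_from_camera" (4x4, takes a point from camera to world coordinates). Camera axes: x right, y up, looking along -z (the intrinsics and any distortion apply to the point x, -y, -z); pixel columns grow to the right and rows downward; lengths in m; the calibration is good to about 2 mm. A picture is of the moment at which its call begins. There is no depth.
- manip.hand_in(): hands the job in; it is judged then, once.
The state is a dict: "clock": time; "joint_positions": joint angles; "qd": joint speeds; "joint_torque": joint torques, N m; "tool_pos": TCP position; "ee_rot": TCP orientation; "ft_force": force on the tool from outside, world axes, zero at the start; "torque": the same for the moment, N m; "grip_width": finger opening in m; "grip_force": force on a finger pad.
Only numpy, scipy, OpenCV 4.12 (cv2) and the standard library are available. Lean on these libraries where they do the work, as an engineer would, in place of code of your own. Each camera call takes 0.05 s, during which the arm holds its last target. There are 200 camera calls.

TASK

Line the four round wooden hand stamps up along the dark board in order of base size: one standing upright on each of the four round marks, the largest on the mark next to the red ink pad, then smaller and smaller towards the other end. Stand each in the middle of its mark, to within about a centimetre, let go of them all, and leave the glass glue jar where it stands.

Things in the scene. Friction and masses are not known exactly. Their poses are not given: they have to be found in the camera images.
- stamp_34_mid (a point): loose round hand stamp: a flat round base 34 mm in diameter and 20 mm thick (black rubber foot, pale wood above) with an upright round pale-wood handle 22 mm in diameter in its middle; 60 mm tall overall. The point is on its axis, half-way up (30 mm above its underside). z up along the handle. Which of the starting places it stands at varies.
- stamp_46_mid (a point): loose round hand stamp: a flat round base 46 mm in diameter and 20 mm thick (black rubber foot, pale wood above) with an upright round pale-wood handle 22 mm in diameter in its middle; 72 mm tall overall. The point is on its axis, half-way up (36 mm above its underside). z up along the handle. Which of the starting places it stands at varies.
- stamp_58_mid (a point): loose round hand stamp: a flat round base 58 mm in diameter and 20 mm thick (black rubber foot, pale wood above) with an upright round pale-wood handle 22 mm in diameter in its middle; 84 mm tall overall. The point is on its axis, half-way up (42 mm above its underside). z up along the handle. Which of the starting places it stands at varies.
- stamp_70_mid (a point): loose round hand stamp: a flat round base 70 mm in diameter and 20 mm thick (black rubber foot, pale wood above) with an upright round pale-wood handle 22 mm in diameter in its middle; 96 mm tall overall. The point is on its axis, half-way up (48 mm above its underside). z up along the handle. Which of the starting places it stands at varies.
- mark_a: one of four identical fixed white paper-faced round marks, 72 mm in diameter, 2 mm thick with a thin cork-coloured ring, in a straight row with 85 mm between centres on a dark wooden board (560 x 130 x 8 mm, lying flat on the table). The origin is the centre of its underside, so its top is 2 mm above the origin and 10 mm above the table. Which of the four places in the row it has varies: see its position.
- mark_b: one of four identical fixed white paper-faced round marks, 72 mm in diameter, 2 mm thick with a thin cork-coloured ring, in a straight row with 85 mm between centres on a dark wooden board (560 x 130 x 8 mm, lying flat on the table). The origin is the centre of its underside, so its top is 2 mm above the origin and 10 mm above the table. Which of the four places in the row it has varies: see its position.
- mark_c: one of four identical fixed white paper-faced round marks, 72 mm in diameter, 2 mm thick with a thin cork-coloured ring, in a straight row with 85 mm between centres on a dark wooden board (560 x 130 x 8 mm, lying flat on the table). The origin is the centre of its underside, so its top is 2 mm above the origin and 10 mm above the table. Which of the four places in the row it has varies: see its position.
- mark_d: one of four identical fixed white paper-faced round marks, 72 mm in diameter, 2 mm thick with a thin cork-coloured ring, in a straight row with 85 mm between centres on a dark wooden board (560 x 130 x 8 mm, lying flat on the table). The origin is the centre of its underside, so its top is 2 mm above the origin and 10 mm above the table. Which of the four places in the row it has varies: see its position.
- ink_pad: fixed round steel ink-pad tin with a red pad, 72 mm in diameter, 18 mm high, standing on the dark board at one end of the row of marks, in line with them, its centre 97.5 mm from the centre of the nearest mark; which end varies. Origin: centre of its underside. (A small square cardboard box, 62 x 62 x 22 mm, stands fixed in the same way at the other end.)
- glue_jar_mid (a point): loose amber glass glue jar with a white cap, 54 mm in diameter, 68 mm tall, standing upright among the stamps; to be left alone. The point is on its axis, 34 mm above its underside.
Things that resemble listed ones, but are neither listed nor needed, are in the scene too. What is shaped like the part that bears stamp_34_mid but blue or pink is not meant.

How it is judged:
At the end, for the whole second after the job is handed in: Every stamp stands upright (within 0.1 rad) and at rest on the top of a mark, its axis within 13 mm of that mark's centre; counted from the ink pad the order is 70, 58, 46, 34 mm base diameter ((horizontal distance between stamp_34_mid and mark_a below 0.013 m or horizontal distance between stamp_34_mid and mark_b below 0.013 m or horizontal distance between stamp_34_mid and mark_c below 0.013 m or horizontal distance between stamp_34_mid and mark_d below 0.013 m) and horizontal distance between stamp_34_mid and ink_pad between 0.3175 and 0.3875 m and angle between each of stamp_34_mid, stamp_46_mid, stamp_58_mid, stamp_70_mid's own z axis and vertical below 0.1 rad and height (world z) of stamp_34_mid between 0.035 and 0.045 m and linear speed of each of stamp_34, stamp_46, stamp_58, stamp_70 below 0.02 m/s and (horizontal distance between stamp_46_mid and mark_a below 0.013 m or horizontal distance between stamp_46_mid and mark_b below 0.013 m or horizontal distance between stamp_46_mid and mark_c below 0.013 m or horizontal distance between stamp_46_mid and mark_d below 0.013 m) and horizontal distance between stamp_46_mid and ink_pad between 0.2325 and 0.3025 m and height (world z) of stamp_46_mid between 0.041 and 0.051 m and (horizontal distance between stamp_58_mid and mark_a below 0.013 m or horizontal distance between stamp_58_mid and mark_b below 0.013 m or horizontal distance between stamp_58_mid and mark_c below 0.013 m or horizontal distance between stamp_58_mid and mark_d below 0.013 m) and horizontal distance between stamp_58_mid and ink_pad between 0.1475 and 0.2175 m and height (world z) of stamp_58_mid between 0.047 and 0.057 m and (horizontal distance between stamp_70_mid and mark_a below 0.013 m or horizontal distance between stamp_70_mid and mark_b below 0.013 m or horizontal distance between stamp_70_mid and mark_c below 0.013 m or horizontal distance between stamp_70_mid and mark_d below 0.013 m) and horizontal distance between stamp_70_mid and ink_pad between 0.0625 and 0.1325 m and height (world z) of stamp_70_mid between 0.053 and 0.063 m); the robot touches nothing.
It fails at once if the glue jar is shifted by more than 30 mm or tipped over (distance of glue_jar_mid from where it was at the start of the episode above 0.03 m or angle between glue_jar_mid's own z axis and vertical above 0.5 rad).
It also fails if it takes over 96 s, if anything falls off the work surface, if the arm or the gripper's body presses on something with over 40 N, if the wrist force passes 120 N, or if a joint passes its speed limit or range.

## Working session

There is one attempt and no reset: what is moved stays moved. The work goes in short steps, Python scripts to look and compute and a tool call to move; the robot and the scene stay as the last step left them, time stands still between calls to the robot, and variables do not carry over. Pictures are saved under pics/ and viewed, at most 14 in all, crops included, and the job is handed in when it is done.

Besides the shell and the picture viewer there is one more tool, called after ">>>" as name([rows], argument=value, ...), one row to a line, values as JSON. servo_tool: Moves the arm, as the interface text tells. Scaled input: -1 to 1 covers 0.4 m each way for a shift and 360 degrees each way for a turn. Its arguments: {"type":"object","properties":{"plan":{"type":"array"},"gripper":{"type":"number"},"newtons":{"type":"number"}},"required":["plan"]}

```bash
mkdir -p pics; cat > h.py <<'E'
import numpy as np, cv2
from workcell import readout, cams, manip
def shot(name, fn):
    d=cams.get_image(name); np.savez('pics/'+fn+'.npz',**d)
    cv2.imwrite('pics/'+fn+'.png',d['img'][:,:,::-1]); return d
def load(fn): return np.load('pics/'+fn+'.npz')
def ray(d,u,v):
    K=np.array([[d['fx'],0,d['cx']],[0,d['fy'],d['cy']],[0,0,1]],float)
    p=np.array([(u-d['cx'])/d['fx'],(v-d['cy'])/d['fy']],float); q=p.copy()
    for _ in range(20): q=p/(1+float(d['k1'])*(q@q))
    T=d['world_from_camera']; return T[:3,3],T[:3,:3]@np.array([q[0],-q[1],-1])
def atz(d,u,v,z):
    o,r=ray(d,u,v); return o+r*(z-o[2])/r[2]
def tri(d1,p1,d2,p2):
    o1,r1=ray(d1,*p1);o2,r2=ray(d2,*p2)
    s=np.linalg.lstsq(np.c_[r1,-r2],o2-o1,rcond=None)[0]
    a,b=o1+s[0]*r1,o2+s[1]*r2; return (a+b)/2,np.linalg.norm(a-b)
def proj(d,P):
    T=d['world_from_camera'];c=T[:3,:3].T@(np.asarray(P)-T[:3,3]);q=np.array([c[0],-c[1]])/-c[2]
    q=q*(1+float(d['k1'])*(q@q));return q*[d['fx'],d['fy']]+[d['cx'],d['cy']]
E
python3 - <<'E'
from h import *
for n in('top','side','wrist'):
    d=shot(n,n+'0');print(n,d['fx'],d['k1'],np.round(d['world_from_camera'],3).tolist())
print(readout.get_state())
E
```

```text
top 455.54296920186925 -0.09507866254552276 [[0.024, 0.997, -0.078, 0.41], [-1.0, 0.025, 0.01, 0.044], [0.011, 0.078, 0.997, 1.217], [0.0, 0.0, 0.0, 1.0]]
side 368.84755519320345 -0.07335419526796039 [[-0.993, 0.073, -0.088, 0.449], [-0.114, -0.575, 0.81, 0.671], [0.008, 0.815, 0.579, 0.533], [0.0, 0.0, 0.0, 1.0]]
wrist 312.44702591123877 -0.05230307781690669 [[0.421, 0.87, 0.257, 0.355], [-0.907, 0.405, 0.118, -0.579], [-0.002, -0.282, 0.959, 0.385], [0.0, 0.0, 0.0, 1.0]]
{'clock': 0.15, 'joint_positions': array([ 1.02787966,  0.47762324,  0.02238671,  1.55615666, -0.01151336,
        1.1093134 , -0.08310236]), 'qd': array([-8.83051464e-04, -2.65707378e-03,  3.57295795e-04, -3.20076979e-03,
       -1.18027116e-03,  7.37758418e-05, -8.83088459e-04]), 'joint_torque': array([ 3.11391021e-03, -5.83289373e+01,  1.53673254e+00, -2.72873247e+01,
       -5.42066130e-02,  1.44460346e-02,  1.01003222e-04]), 'tool_pos': array([ 0.28413146, -0.6118008 ,  0.2219257 ]), 'ee_rot': array([-6.57017447e-04,  9.76462261e-01,  2.15687232e-01, -1.97271754e-04]), 'ft_force': array([-0.52388803, -0.00834724, -0.89795849]), 'torque': array([0.0305836 , 0.06902384, 0.02187548]), 'grip_force': 0.0, 'grip_width': 0.08809416805165145}
```

View pics/top0.png

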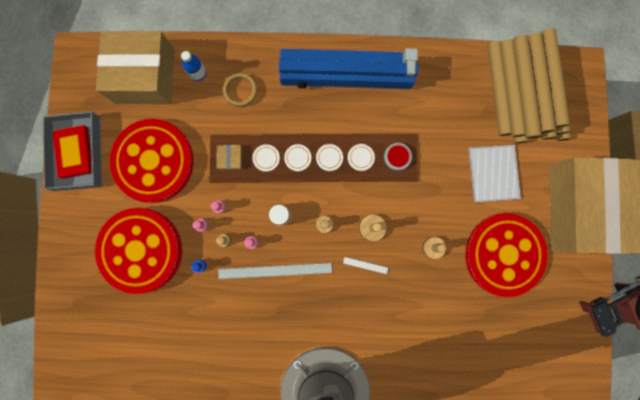

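View pics/side0.png

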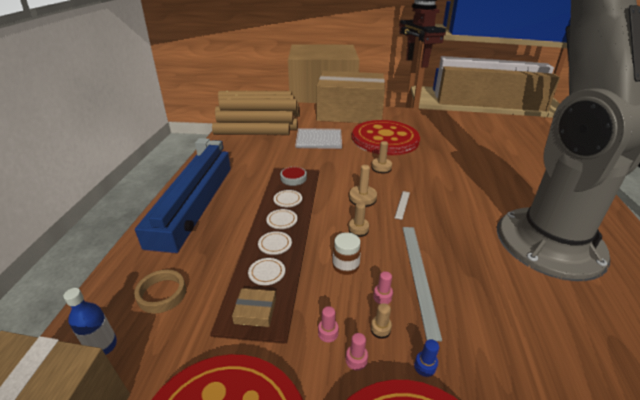

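Top view: pad (398,156); marks (361,157), (329,157), (298,158), (266,158); stamps near (223,241), (324,224), (373,228), (435,247); jar (279,214). I need zooms to get exact handle tops and bases.

```bash
python3 - <<'E'
from h import *
t=load('top0')['img'];s=load('side0')['img']
a=cv2.resize(t[195:265,205:285],None,fx=5,fy=5,interpolation=cv2.INTER_CUBIC)
b=cv2.resize(t[195:265,305:385],None,fx=5,fy=5,interpolation=cv2.INTER_CUBIC)
e=cv2.resize(t[215:265,405:465],None,fx=4,fy=4,interpolation=cv2.INTER_CUBIC)
o=np.zeros((350+200,800,3),np.uint8);o[:350,:400]=a;o[:350,400:]=b;o[350:,:240]=e
m=cv2.resize(t[140:175,250:415],None,fx=3,fy=3,interpolation=cv2.INTER_CUBIC);o[350:455,260:755]=m
cv2.imwrite('pics/c1.png',o[:,:,::-1])
cv2.imwrite('pics/c2.png',cv2.resize(s[135:345,310:430],None,fx=2.8,fy=2.8,interpolation=cv2.INTER_CUBIC)[:,:,::-1])
E
```

```text
(no output)
```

View pics/c1.png

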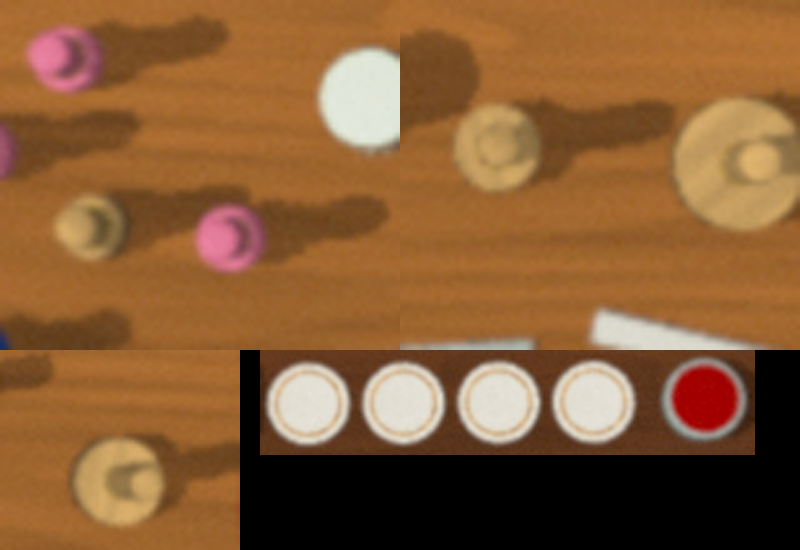

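View pics/c2.png

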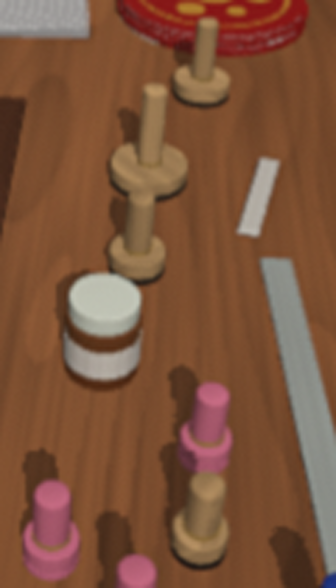

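Crop view: bases ≈26.6 px (70) at (372.6,228), 22 px (58) at (434.5,248), 17.4 px (46) at (324.6,224.6), 14.4 px (34) at (223.2,240.6). The side crop shows the matching handle tops, with a pink stamp close to the 34 mm one.

```bash
python3 - <<'E'
from h import *
t=load('top0');s=load('side0')
P={'58':((441.8,248.8),(383.9,144)),'70':((377,227),(365,168)),'46':((325,223.8),(360.4,205)),'34':((221.4,240.6),(383.9,308)),'pink':((249.8,242.6),(385,276)),'jar':((279,214.6),(347.5,241)),
'm1':((361.3,157.3),(288,199)),'m2':((329.5,157.3),(282,219)),'m3':((297.7,157.7),(275,243)),'m4':((266,157.7),(267,271)),'pad':((398,156.7),(293,175))}
for k,(a,b) in P.items():
    x,e=tri(t,a,s,b);print(k,x.round(4),'gap',round(e,4))
for k,z,uv in(('58',.02,(434.5,248)),('70',.02,(372.6,228)),('46',.02,(324.6,224.6)),('34',.02,(223.2,240.6)),('58t',.084,P['58'][0]),('70t',.096,P['70'][0]),('46t',.072,P['46'][0]),('34t',.06,P['34'][0]),('pink',.06,P['pink'][0]),('pink',.06,(215.6,207)),('jar',.068,P['jar'][0])): print(k,atz(t,*uv,z).round(4))
for k in('m1','m2','m3','m4'): print(k,atz(t,*P[k][0],.01).round(4))
print(atz(t,*P['pad'][0],.018).round(4))
E
```

```text
58 [ 0.3836 -0.2829  0.0761] gap 0.0013
70 [ 0.4343 -0.1158  0.0894] gap 0.0006
46 [0.4398 0.0128 0.0695] gap 0.0008
34 [0.3913 0.2753 0.0541] gap 0.0018
pink [0.3882 0.2026 0.0532] gap 0.0018
jar [0.4604 0.1296 0.0647] gap 0.001
m1 [ 0.6221 -0.0829  0.0044] gap 0.0006
m2 [0.6195 0.003  0.0064] gap 0.0005
m3 [0.6166 0.0884 0.0067] gap 0.0003
m4 [0.614  0.1733 0.0081] gap 0.0004
pad [ 0.6255 -0.18    0.017 ] gap 0.0017
58 [ 0.3834 -0.2793  0.02  ]
70 [ 0.4326 -0.114   0.02  ]
46 [0.4386 0.0125 0.02  ]
34 [0.3899 0.2774 0.02  ]
58t [ 0.3832 -0.2806  0.084 ]
70t [ 0.4339 -0.1148  0.096 ]
46t [0.4394 0.0129 0.072 ]
34t [0.3905 0.2742 0.06  ]
pink [0.3874 0.2018 0.06  ]
pink [0.4754 0.2923 0.06  ]
jar [0.4598 0.1293 0.068 ]
m1 [ 0.6215 -0.0823  0.01  ]
m2 [0.6192 0.0031 0.01  ]
m3 [0.6159 0.0883 0.01  ]
m4 [0.6138 0.1732 0.01  ]
[ 0.6245 -0.1799  0.018 ]
```

>>> servo_tool([
  [[0.025,0.083,0,0,0,0.0181],[0.025,0.083,0,0,0,0.0181],[0.025,0.083,0,0,0,0.0181],[0.025,0.083,0,0,0,0.0181],[0.025,0.083,0,0,0,0.0181],[0.025,0.083,0,0,0,0.0181],[0.025,0.083,0,0,0,0.0181],[0.025,0.083,0,0,0,0.0181],[0.025,0.083,0,0,0,0.0181],[0.025,0.083,0,0,0,0.0181]],
], gripper=0.55, newtons=20)

```text
clock: 0.98
tool_pos: [0.3843, -0.2785, 0.2226]
ee_rot: [0.0, 0.705, 0.709, -0.0]
ft_force: [0.5, -0.4, 0.2]
grip_width: 0.0484
grip_force: 0.0
```

>>> servo_tool([
  [[0,0,0,0,0,0],[0,0,0,0,0,0],[0,0,0,0,0,0]],
])

```text
clock: 1.23
tool_pos: [0.384, -0.2809, 0.2227]
ee_rot: [0.0, 0.707, 0.707, -0.0]
ft_force: [0.1, -1.2, 0.5]
grip_width: 0.0487
grip_force: 0.0
```

```bash
python3 - <<'E'
from h import *
d=shot('wrist','w1')
for P in((.3834,-.281,.084),(.3834,-.2795,.02),(.4335,-.1145,.096)): print(proj(d,P))
E
```

```text
[324.11413542 195.81197207]
[324.25732346 181.06757269]
[384.28381315   5.16717079]
```

View pics/w1.png

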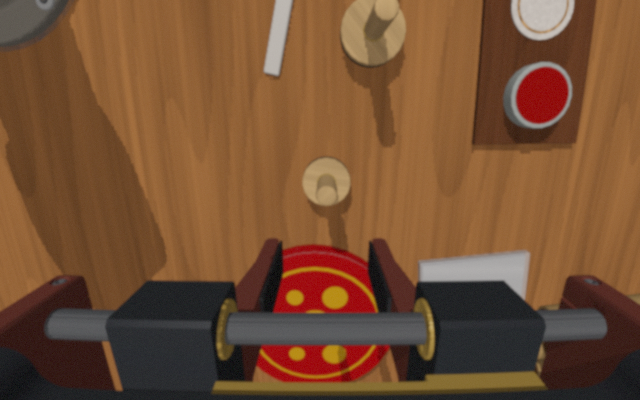

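Wrist view: the 58 mm stamp's handle top is at (327,195), against a predicted (324,196), so agreement is within about 2 mm. I'll descend and grip.

>>> servo_tool([
  [[0.002,0,-0.08,0,0,0],[0,0,-0.08,0,0,0],[0,0,-0.08,0,0,0],[0,0,-0.08,0,0,0],[0,0,-0.06,0,0,0],[0,0,-0.04,0,0,0],[0,0,-0.025,0,0,0],[0,0,0,0,0,0],[0,0,0,0,0,0]],
])

```text
clock: 2.03
tool_pos: [0.385, -0.281, 0.0447]
ee_rot: [-0.0, 0.707, 0.707, -0.0]
ft_force: [0.4, -0.2, 0.3]
grip_width: 0.0486
grip_force: 0.0
```

>>> servo_tool([
  [[0,0,0,0,0,0],[0,0,0,0,0,0],[0,0,0,0,0,0],[0,0,0,0,0,0],[0,0,0,0,0,0],[0,0,0,0,0,0]],
], gripper=0)

```text
clock: 2.53
tool_pos: [0.3854, -0.2805, 0.0452]
ee_rot: [0.0, 0.707, 0.708, 0.0]
ft_force: [-1.0, 0.5, 5.9]
grip_width: 0.0219
grip_force: 20.0
```

>>> servo_tool([
  [[0,0,0.05,0,0,0],[0,0,0.08,0,0,0],[0,0,0.08,0,0,0],[0,0,0.08,0,0,0],[0.02,0.025,0.06,0,0,0],[0.05,0.06,0,0,0,0],[0.06,0.073,0,0,0,0],[0.06,0.073,0,0,0,0],[0.06,0.073,0,0,0,0],[0.06,0.073,0,0,0,0]],
])

```text
clock: 3.37
tool_pos: [0.5097, -0.128, 0.1847]
ee_rot: [0.0, 0.707, 0.707, -0.0]
ft_force: [0.4, -0.4, -0.5]
grip_width: 0.0219
grip_force: 20.0
```

>>> servo_tool([
  [[0.06,0.073,0,0,0,0],[0.06,0.073,0,0,0,0],[0.06,0.073,0,0,0,0],[0.06,0.073,0,0,0,0],[0.035,0.0395,0,0,0,0],[0,0,0,0,0,0],[0,0,0,0,0,0]],
])

```text
clock: 3.95
tool_pos: [0.619, 0.0046, 0.184]
ee_rot: [-0.001, 0.706, 0.708, -0.0]
ft_force: [0.0, -0.4, -0.8]
grip_width: 0.0216
grip_force: 20.0
```

```bash
python3 - <<'E'
from h import *
print(readout.get_state()['tool_pos'])
d=shot('wrist','w2')
for P in((.619,.003,.22),(.619,.003,.16),(.619,.003,.01)): print(proj(d,P))
E
```

```text
[0.61903254 0.00455535 0.18402416]
[324.24815968 293.90927733]
[324.54210996 242.81893386]
[324.85146531 189.23015719]
```

View pics/w2.png

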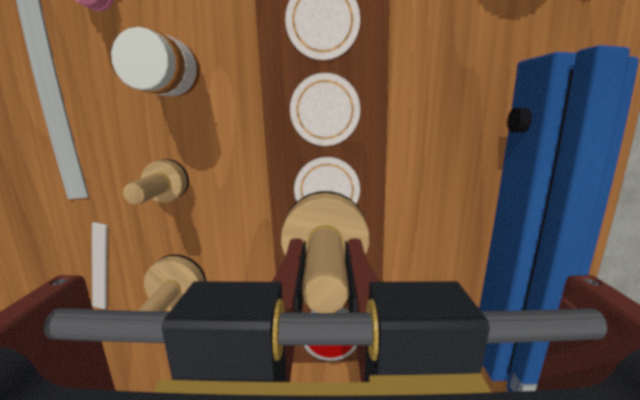

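Wrist view: the held base is centred near (325.5,236) and its mark near (327,190). The stamp therefore sits about 4 mm too far in +y, so I'll correct that and lower it.

>>> servo_tool([
  [[0.004,-0.01,-0.06,0,0,0],[0,0,-0.07,0,0,0],[0,0,-0.07,0,0,0],[0,0,-0.05,0,0,0],[0,0,-0.03,0,0,0],[0,0,-0.02,0,0,0],[0,0,-0.015,0,0,0],[0,0,0,0,0,0],[0,0,0,0,0,0]],
])

```text
clock: 4.75
tool_pos: [0.6213, -0.001, 0.0595]
ee_rot: [0.0, 0.707, 0.707, 0.0]
ft_force: [0.0, -0.0, -0.6]
grip_width: 0.0216
grip_force: 20.0
```

>>> servo_tool([
  [[0,0,-0.004,0,0,0],[0,0,-0.004,0,0,0],[0,0,0,0,0,0]],
])

```text
clock: 5.0
tool_pos: [0.6211, -0.0008, 0.0559]
ee_rot: [0.0, 0.707, 0.708, 0.0]
ft_force: [-0.2, 1.2, -0.4]
grip_width: 0.0219
grip_force: 20.0
```

>>> servo_tool([
  [[0,0,-0.0025,0,0,0],[0,0,0,0,0,0]],
])

```text
clock: 5.17
tool_pos: [0.621, -0.0007, 0.0552]
ee_rot: [0.0, 0.707, 0.708, 0.0]
ft_force: [-2.3, 0.5, 4.1]
grip_width: 0.0216
grip_force: 20.0
```

>>> servo_tool([
  [[0,0,0,0,0,0],[0,0,0,0,0,0],[0,0,0,0,0,0],[0,0,0,0,0,0]],
], gripper=0.55)

```text
clock: 5.5
tool_pos: [0.6208, -0.0008, 0.0544]
ee_rot: [0.0, 0.707, 0.708, 0.0]
ft_force: [-0.6, -0.5, 0.1]
grip_width: 0.0446
grip_force: 0.0
```

>>> servo_tool([
  [[0,0,0.05,0,0,0],[0,0,0.09,0,0,0],[0,0,0.09,0,0,0],[0,0,0.09,0,0,0],[0,0,0.08,0,0,0],[0,0,0,0,0,0],[0,0,0,0,0,0]],
])

```text
clock: 6.08
tool_pos: [0.622, -0.0007, 0.2166]
ee_rot: [0.002, 0.707, 0.707, 0.002]
ft_force: [-0.9, -0.3, -0.8]
grip_width: 0.0482
grip_force: 0.0
```

```bash
python3 - <<'E'
from h import *
print(readout.get_state()['tool_pos'])
d=shot('wrist','w3')
E
```

```text
[ 0.62197613 -0.00065789  0.2165966 ]
```

View pics/w3.png

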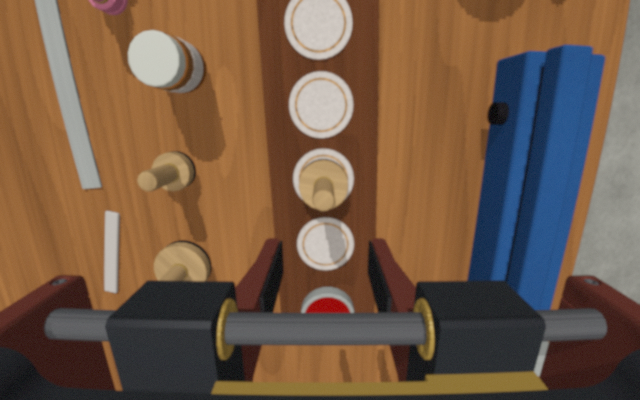

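Wrist view: the stamp stands on the second mark, with its base centre near (324.5,185) and the mark near (323.5,180). The tin is at (327,310), mark 1 at (325,244), and the other stamps are visible on the left.

```bash
python3 - <<'E'
from h import *
d=load('w3')
print('58 base',atz(d,324.5,185,.03),'58 top',atz(d,323.5,198,.094))
print('m2',atz(d,323.5,180.5,.01),'m1',atz(d,325.5,244,.01),'m3',atz(d,321,104,.01),'m4',atz(d,318.5,23,.01))
print('46 base',atz(d,171,172,.02),'46 top',atz(d,149,180,.072),'70b',atz(d,182,270,.02))
E
```

```text
58 base [ 6.22550973e-01 -3.46758192e-04  3.00000000e-02] 58 top [0.6214094  0.00137179 0.094     ]
m2 [0.62140788 0.00073129 0.01      ] m1 [ 0.62393347 -0.08194051  0.01      ] m3 [0.61860738 0.08888254 0.01      ] m4 [0.61610341 0.17245333 0.01      ]
46 base [0.44229814 0.0133736  0.02      ] 46 top [0.44419966 0.01459669 0.072     ] 70b [ 0.43863064 -0.11440594  0.02      ]
```

58 mm stamp is within about 2 mm. Next is the 70 mm one.

>>> servo_tool([
  [[-0.04,-0.024,0,0,0,0],[-0.075,-0.046,0,0,0,0],[-0.08,-0.048,0,0,0,0],[-0.08,-0.048,0,0,0,0],[-0.08,-0.048,0,0,0,0],[-0.07,-0.044,0,0,0,0],[-0.041,-0.026,0,0,0,0],[0,0,0,0,0,0],[0,0,0,0,0,0]],
])

```text
clock: 6.88
tool_pos: [0.4329, -0.115, 0.2132]
ee_rot: [-0.001, 0.707, 0.707, -0.001]
ft_force: [0.1, 0.1, -0.2]
grip_width: 0.0483
grip_force: 0.0
```

>>> servo_tool([
  [[0,0,-0.06,0,0,0],[0,0,-0.08,0,0,0],[0,0,-0.08,0,0,0],[0,0,-0.08,0,0,0],[0,0,-0.06,0,0,0],[0,0,-0.04,0,0,0],[0,0,0,0,0,0],[0,0,0,0,0,0]],
])

```text
clock: 7.55
tool_pos: [0.4343, -0.1131, 0.0534]
ee_rot: [-0.001, 0.706, 0.708, -0.0]
ft_force: [0.2, 0.0, 0.9]
grip_width: 0.0486
grip_force: 0.0
```

>>> servo_tool([
  [[0,0,0,0,0,0],[0,0,0,0,0,0],[0,0,0,0,0,0],[0,0,0,0,0,0],[0,0,0,0,0,0],[0,0,0,0,0,0]],
], gripper=0)

```text
clock: 8.05
tool_pos: [0.435, -0.1146, 0.0552]
ee_rot: [0.001, 0.707, 0.707, 0.0]
ft_force: [-0.7, 0.1, 4.8]
grip_width: 0.0221
grip_force: 20.0
```

>>> servo_tool([
  [[0,0,0.05,0,0,0],[0,0,0.08,0,0,0],[0,0,0.08,0,0,0],[0,0,0.08,0,0,0],[0.03,0.005,0.06,0,0,0],[0.07,0.012,0,0,0,0],[0.09,0.016,0,0,0,0],[0.09,0.016,0,0,0,0],[0.09,0.016,0,0,0,0],[0.07,0.011,0,0,0,0]],
])

```text
clock: 8.88
tool_pos: [0.6124, -0.0833, 0.1942]
ee_rot: [-0.0, 0.707, 0.708, 0.0]
ft_force: [-0.6, -1.0, -1.5]
grip_width: 0.0217
grip_force: 20.0
```

>>> servo_tool([
  [[0.03,0.005,0,0,0,0],[0,0,0,0,0,0],[0,0,0,0,0,0],[0,0,-0.06,0,0,0],[0,0,-0.07,0,0,0],[0,0,-0.07,0,0,0],[0,0,-0.05,0,0,0],[0,0,-0.03,0,0,0],[0,0,-0.02,0,0,0],[0,0,-0.015,0,0,0]],
])

```text
clock: 9.72
tool_pos: [0.6218, -0.0824, 0.0682]
ee_rot: [-0.0, 0.707, 0.707, -0.0]
ft_force: [-0.0, -0.3, -0.5]
grip_width: 0.0213
grip_force: 20.0
```

>>> servo_tool([
  [[0,0,0,0,0,0],[0,0,-0.003,0,0,0],[0,0,-0.003,0,0,0],[0,0,0,0,0,0]],
])

```text
clock: 10.05
tool_pos: [0.6229, -0.082, 0.0669]
ee_rot: [0.001, 0.707, 0.708, 0.0]
ft_force: [-0.3, 0.2, -1.7]
grip_width: 0.0216
grip_force: 20.0
```

>>> servo_tool([
  [[0,0,-0.003,0,0,0],[0,0,-0.002,0,0,0],[0,0,0,0,0,0]],
])

```text
clock: 10.3
tool_pos: [0.623, -0.082, 0.0652]
ee_rot: [0.001, 0.707, 0.708, 0.0]
ft_force: [-2.0, -0.2, 5.0]
grip_width: 0.0216
grip_force: 20.0
```

>>> servo_tool([
  [[0,0,0,0,0,0],[0,0,0,0,0,0],[0,0,0,0,0,0],[0,0,0,0,0,0],[0,0,0.05,0,0,0],[0,0,0.09,0,0,0],[0,0,0.09,0,0,0],[0,0,0.09,0,0,0],[0,0,0.08,0,0,0]],
], gripper=0.55)

```text
clock: 11.05
tool_pos: [0.6224, -0.0819, 0.2263]
ee_rot: [0.0, 0.707, 0.708, 0.0]
ft_force: [0.3, 1.0, -0.3]
grip_width: 0.0482
grip_force: 0.0
```

>>> servo_tool([
  [[-0.04,0.021,0,0,0,0],[-0.075,0.04,0,0,0,0],[-0.08,0.042,0,0,0,0],[-0.08,0.042,0,0,0,0],[-0.08,0.042,0,0,0,0],[-0.065,0.034,0,0,0,0],[-0.035,0.018,0,0,0,0],[0,0,0,0,0,0],[0,0,0,0,0,0]],
])

```text
clock: 11.8
tool_pos: [0.4404, 0.0136, 0.2244]
ee_rot: [0.001, 0.706, 0.708, 0.0]
ft_force: [0.5, -0.4, -0.3]
grip_width: 0.0484
grip_force: 0.0
```

```bash
python3 - <<'E'
from h import *
print(readout.get_state()['tool_pos'])
d=shot('wrist','w4'); shot('top','top4')
print(proj(d,(.441,.0135,.072)),proj(d,(.441,.0135,.02)))
E
```

```text
[0.4403813  0.01357665 0.22444418]
[325.11467401 192.42621252] [325.03806573 181.93745903]
```

View pics/w4.png

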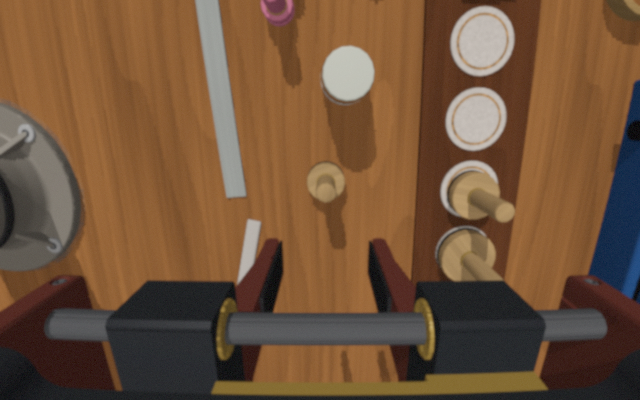

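46 mm stamp is seen at (325,182), as predicted; the 70 stands on mark 1. Descending.

>>> servo_tool([
  [[0,0,-0.06,0,0,0],[0,0,-0.09,0,0,0],[0,0,-0.09,0,0,0],[0,0,-0.09,0,0,0],[0,0,-0.07,0,0,0],[0,0,-0.04,0,0,0],[0,0,-0.025,0,0,0],[0,0,0,0,0,0],[0,0,0,0,0,0]],
])

```text
clock: 12.65
tool_pos: [0.441, 0.0136, 0.038]
ee_rot: [-0.0, 0.707, 0.707, 0.0]
ft_force: [-0.5, 0.5, 1.2]
grip_width: 0.0486
grip_force: 0.0
```

>>> servo_tool([
  [[0,0,0,0,0,0],[0,0,0,0,0,0],[0,0,0,0,0,0],[0,0,0,0,0,0],[0,0,0,0,0,0],[0,0,0,0,0,0]],
], gripper=0)

```text
clock: 13.15
tool_pos: [0.441, 0.0135, 0.0387]
ee_rot: [0.001, 0.707, 0.707, 0.0]
ft_force: [-1.3, -0.2, 6.1]
grip_width: 0.0214
grip_force: 20.0
```

>>> servo_tool([
  [[0,0,0.05,0,0,0],[0,0,0.08,0,0,0],[0,0,0.08,0,0,0],[0,0,0.08,0,0,0],[0.03,0.013,0.06,0,0,0],[0.07,0.03,0,0,0,0],[0.085,0.036,0,0,0,0],[0.085,0.036,0,0,0,0],[0.085,0.036,0,0,0,0],[0.06,0.026,0,0,0,0]],
])

```text
clock: 13.98
tool_pos: [0.6086, 0.0856, 0.1778]
ee_rot: [-0.0, 0.707, 0.708, 0.0]
ft_force: [0.8, 0.3, -0.6]
grip_width: 0.0213
grip_force: 20.0
```

>>> servo_tool([
  [[0.026,0.0105,0,0,0,0],[0,0,0,0,0,0],[0,0,0,0,0,0],[0,0,-0.06,0,0,0],[0,0,-0.07,0,0,0],[0,0,-0.07,0,0,0],[0,0,-0.05,0,0,0],[0,0,-0.03,0,0,0],[0,0,-0.02,0,0,0],[0,0,-0.015,0,0,0]],
])

```text
clock: 14.82
tool_pos: [0.6163, 0.0881, 0.0519]
ee_rot: [0.0, 0.707, 0.707, -0.0]
ft_force: [-0.4, 0.1, -0.8]
grip_width: 0.0216
grip_force: 20.0
```

>>> servo_tool([
  [[0,0,0,0,0,0],[0,0,-0.004,0,0,0],[0,0,-0.004,0,0,0],[0,0,-0.002,0,0,0],[0,0,0,0,0,0]],
])

```text
clock: 15.23
tool_pos: [0.6174, 0.0888, 0.0488]
ee_rot: [0.0, 0.707, 0.708, 0.001]
ft_force: [0.4, 0.4, 0.9]
grip_width: 0.022
grip_force: 20.0
```

>>> servo_tool([
  [[0,0,-0.003,0,0,0],[0,0,0,0,0,0]],
])

```text
clock: 15.4
tool_pos: [0.6174, 0.0887, 0.0488]
ee_rot: [0.001, 0.707, 0.707, 0.0]
ft_force: [-3.8, -1.1, 11.1]
grip_width: 0.022
grip_force: 20.0
```

>>> servo_tool([
  [[0,0,0,0,0,0],[0,0,0,0,0,0],[0,0,0,0,0,0],[0,0,0,0,0,0],[0,0,0.05,0,0,0],[0,0,0.09,0,0,0],[0,0,0.09,0,0,0],[0,0,0.09,0,0,0],[0,0,0.08,0,0,0]],
], gripper=0.55)

```text
clock: 16.15
tool_pos: [0.6168, 0.0888, 0.209]
ee_rot: [0.0, 0.707, 0.708, 0.0]
ft_force: [0.1, 0.1, -0.1]
grip_width: 0.0483
grip_force: 0.0
```

>>> servo_tool([
  [[-0.04,0.033,0,0,0,0],[-0.065,0.054,0,0,0,0],[-0.07,0.058,0,0,0,0],[-0.07,0.058,0,0,0,0],[-0.07,0.058,0,0,0,0],[-0.07,0.058,0,0,0,0],[-0.07,0.058,0,0,0,0],[-0.065,0.054,0,0,0,0],[-0.0425,0.0365,0,0,0,0],[0,0,0,0,0,0]],
])

```text
clock: 16.98
tool_pos: [0.3877, 0.2792, 0.2073]
ee_rot: [-0.001, 0.704, 0.71, 0.0]
ft_force: [0.3, -0.3, -0.3]
grip_width: 0.0483
grip_force: 0.0
```

>>> servo_tool([
  [[0,0,0,0,0,0],[0,0,0,0,0,0]],
])

```text
clock: 17.15
tool_pos: [0.3925, 0.2749, 0.2068]
ee_rot: [0.0, 0.707, 0.707, -0.0]
ft_force: [0.0, 0.6, -0.1]
grip_width: 0.0483
grip_force: 0.0
```

```bash
python3 - <<'E'
from h import *
print(readout.get_state()['tool_pos'])
d=shot('wrist','w5')
print(proj(d,(.392,.2755,.06)),proj(d,(.392,.2755,.02)))
E
```

```text
[0.39245934 0.27491537 0.20678908]
[324.19813645 193.18661243] [324.26585765 184.66160676]
```

View pics/w5.png

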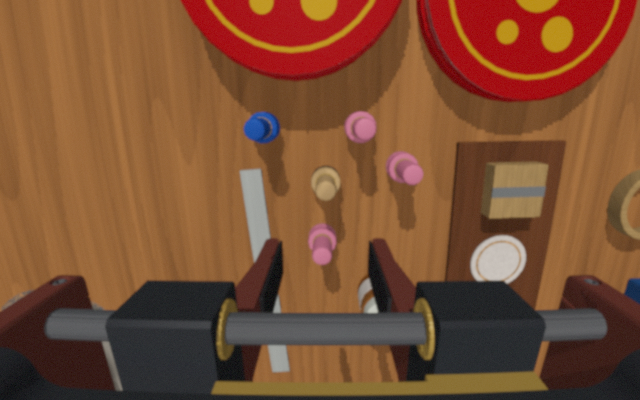

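34 mm stamp is at (326,183), within 2 mm of prediction, with the pinks clear of the finger line.

>>> servo_tool([
  [[0.003,0.003,-0.06,0,0,0],[0,0,-0.09,0,0,0],[0,0,-0.09,0,0,0],[0,0,-0.08,0,0,0],[0,0,-0.06,0,0,0],[0,0,-0.035,0,0,0],[0,0,-0.02,0,0,0],[0,0,0,0,0,0],[0,0,0,0,0,0]],
])

```text
clock: 17.95
tool_pos: [0.3937, 0.2765, 0.033]
ee_rot: [0.0, 0.707, 0.707, -0.0]
ft_force: [0.0, 1.2, 0.5]
grip_width: 0.0482
grip_force: 0.0
```

>>> servo_tool([
  [[0,0,0,0,0,0],[0,0,0,0,0,0],[0,0,0,0,0,0],[0,0,0,0,0,0],[0,0,0,0,0,0],[0,0,0,0,0,0]],
], gripper=0)

```text
clock: 18.45
tool_pos: [0.3933, 0.277, 0.0333]
ee_rot: [0.0, 0.707, 0.708, 0.0]
ft_force: [0.0, 0.2, 4.1]
grip_width: 0.0213
grip_force: 20.0
```

>>> servo_tool([
  [[0,0,0.05,0,0,0],[0,0,0.08,0,0,0],[0,0,0.08,0,0,0],[0,0,0.08,0,0,0],[0.03,-0.014,0.06,0,0,0],[0.07,-0.033,0,0,0,0],[0.085,-0.04,0,0,0,0],[0.085,-0.04,0,0,0,0],[0.085,-0.04,0,0,0,0],[0.085,-0.04,0,0,0,0]],
])

```text
clock: 19.28
tool_pos: [0.5703, 0.1927, 0.1729]
ee_rot: [0.0, 0.707, 0.708, -0.0]
ft_force: [0.1, 0.6, -1.5]
grip_width: 0.0214
grip_force: 20.0
```

>>> servo_tool([
  [[0.075,-0.034,0,0,0,0],[0.039,-0.018,0,0,0,0],[0,0,0,0,0,0],[0,0,-0.06,0,0,0],[0,0,-0.07,0,0,0],[0,0,-0.07,0,0,0],[0,0,-0.05,0,0,0],[0,0,-0.03,0,0,0],[0,0,-0.02,0,0,0],[0,0,-0.015,0,0,0]],
])

```text
clock: 20.12
tool_pos: [0.6141, 0.1737, 0.0465]
ee_rot: [-0.0, 0.706, 0.708, -0.0]
ft_force: [-0.6, -0.0, -0.5]
grip_width: 0.0214
grip_force: 20.0
```

>>> servo_tool([
  [[0,0,0,0,0,0],[0,0,-0.004,0,0,0],[0,0,-0.004,0,0,0],[0,0,-0.003,0,0,0],[0,0,0,0,0,0]],
])

```text
clock: 20.53
tool_pos: [0.6151, 0.1735, 0.0434]
ee_rot: [0.0, 0.707, 0.708, 0.001]
ft_force: [-1.0, 0.2, 2.5]
grip_width: 0.0216
grip_force: 20.0
```

Contact made. I'll release, lift, back off along the row side and check with both fixed cameras.

>>> servo_tool([
  [[0,0,-0.001,0,0,0],[0,0,0,0,0,0],[0,0,0,0,0,0],[0,0,0,0,0,0],[0,0,0,0,0,0],[0,0,0.05,0,0,0],[0,0,0.09,0,0,0],[0,0,0.09,0,0,0],[0,0,0.09,0,0,0],[0,0,0.09,0,0,0]],
], gripper=0.55)

```text
clock: 21.37
tool_pos: [0.6142, 0.1731, 0.2077]
ee_rot: [-0.0, 0.707, 0.708, -0.0]
ft_force: [-0.0, -0.0, -0.0]
grip_width: 0.0482
grip_force: 0.0
```

>>> servo_tool([
  [[-0.03,0.03,0,0,0,0],[-0.06,0.06,0,0,0,0],[-0.06,0.06,0,0,0,0],[-0.06,0.06,0,0,0,0],[-0.06,0.06,0,0,0,0],[-0.04,0.06,0,0,0,0],[-0.02,0.06,0,0,0,0],[0,0.06,0,0,0,0],[0,0,0,0,0,0],[0,0,0,0,0,0]],
])

```text
clock: 22.2
tool_pos: [0.4817, 0.3545, 0.2059]
ee_rot: [-0.0, 0.706, 0.709, 0.0]
ft_force: [1.1, -0.2, 0.1]
grip_width: 0.0481
grip_force: 0.0
```

```bash
python3 - <<'E'
from h import *
t=shot('top','top6')['img'];s=shot('side','side6')['img']
o=np.zeros((600,800,3),np.uint8)
o[:200]=cv2.resize(t[135:185,220:420],(800,200),interpolation=cv2.INTER_CUBIC)
o[200:600,:640]=s
cv2.imwrite('pics/c6.png',o[:,:,::-1])
E
```

```text
(no output)
```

View pics/c6.png

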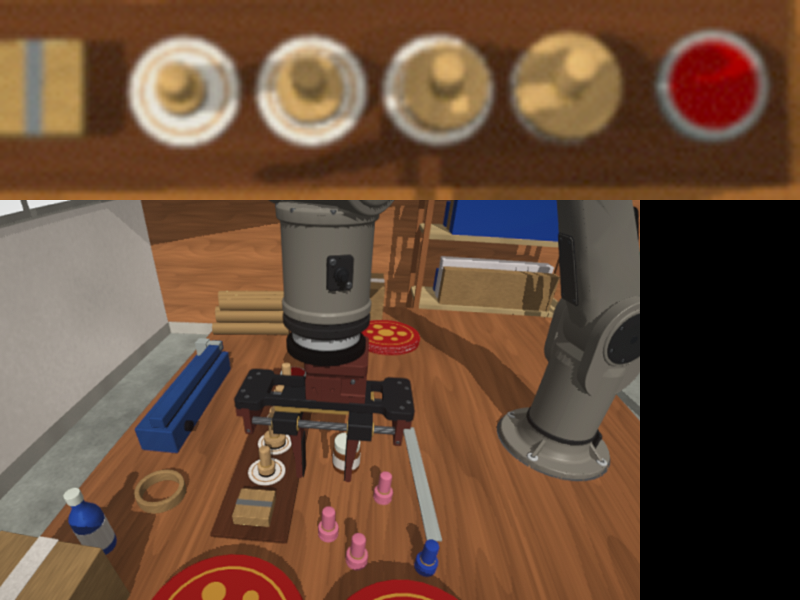

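The picture shows all four upright and centred: 70 at crop (567,83), 58 at (439,90), 46 at (308,86) and 34 at (182,90). Their marks are at (565,89), (438,89), (311,91) and (184,91), so every offset is at most 4 mm. The jar hasn't moved.

```bash
python3 -c "
from h import *
print(manip.hand_in())"
```

```text
the job is handed in; nothing more can be done
None
```

I stood the four stamps upright on their marks in the order 70, 58, 46, 34 mm from the ink pad, each within about 4 mm of centre in the last picture, left the jar where it stood, and handed the job in (no verdict came back).

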